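# Load the balance and latch its draught guard

### The job

The small screw-cap vial is to be weighed: slide the balance's guard open far enough to get in, stand the vial upright in the middle of the round weighing pan and let go of it. Then push the guard shut until its latch catches, so that it stays shut by itself. Leave the amber bottle, the beaker and the tape roll where they are.

Things in the scene. Friction and masses are not known exactly. Their poses are not given: they have to be found in the camera images.
- balance: White bench balance, fixed to the worktop, 150 mm (its x) by 360 mm (its y). Origin at worktop level; x to its back, y along the slide, z up. Electronics housing at y -160 to 0 mm; clear-walled chamber, open at the top, inside y 0 to 146 and x -64 to 64 mm; catch and two buffer posts at y 160 to 200. Rails and walls 100 mm high (outer rail lips 107, posts 109)
- pan (a point): Centre of the top face of the round steel weighing pan (64 mm in diameter, 36 mm above the worktop), at the balance's (0, 75, 36) mm; turns with the balance
- guard (a joint): Opening in m of the clear sliding guard on top of the balance: 0 = rigid end stop, 0.140 = fully open; grows as it slides to the balance's -y, over the housing. Its leading edge lies at the balance's y = 162 mm minus the opening: from 0.12 on the pan is free from above. It stays where left (friction 1.5 N), but from 0.016 down two sprung buffers push it back open with 3 N rising to 6 N
- guard_grip (a point): Centre of the guard's black upright grip blade: 60 mm long along the balance's x, 12 mm thick along its y, standing free from 107 to 138 mm above the worktop. This point is 122 mm up, at the balance's x = 0, y = 8 mm minus the guard's opening; it moves with the guard, axes like the balance's. Push or pinch the blade
- vial: The vial to be weighed: small pale screw-cap vial with a black cap, 25 mm in diameter, 52 mm tall, cap 23 mm wide from 40 to 52 mm, about 22 g. Origin at the centre of its underside, z up its axis
- amber_bottle: Bystander: amber bottle with a black cap, 42 mm in diameter, 85 mm tall; origin at the centre of its underside
- beaker: Bystander: empty glass beaker, 46 mm in diameter, 56 mm tall; origin at the centre of its underside
- label_tape: Bystander: roll of label tape lying flat, 61 mm in diameter, 19 mm high; origin at the centre of its underside
- catch_nose (a point): Top of the spring catch's rear face, at the balance's (0, 182, 100) mm. From about 0.016 to 0.004 opening the guard's striker also presses the catch down, so that the push needs 7 to 13 N in all; at about 0.003 the catch snaps up behind it and holds the guard at about 0.0025 when let go. Let go sooner, the guard springs back to about 0.016
Mind the look-alikes: they are no part of the job. Of the things like the vial, leave any that is blue; of the rest the smaller one is meant.

How it is judged:
On the way:
1. the vial stands upright and released in the middle of the pan while the guard is still open (distance between vial and pan below 0.017 m and angle between vial's own z axis and vertical below 0.1 rad and contact force between the fingers and vial below 0.05 N and value of joint guard above 0.03 m), for 0.2 s.
At the end, for the whole second after the job is handed in: The guard stays shut on its catch (opening under 6 mm with nobody touching it), and the vial stands at rest on the pan, upright within 0.1 rad, its foot within 17 mm of the pan's centre (value of joint guard below 0.006 m and distance between vial and pan below 0.017 m and angle between vial's own z axis and vertical below 0.1 rad and linear speed of vial below 0.02 m/s).
It fails at once if the amber bottle is moved (over 30 mm) (distance of amber_bottle from where it was at the start of the episode above 0.03 m).
It fails at once if the beaker is moved (over 30 mm) (distance of beaker from where it was at the start of the episode above 0.03 m).
It fails at once if the tape roll is moved (over 30 mm) (distance of label_tape from where it was at the start of the episode above 0.03 m).
It also fails if it takes over 72 s, if anything falls off the work surface, if the arm or the gripper's body presses on something with over 40 N, if the wrist force passes 120 N, or if a joint passes its speed limit or range.

### The arm

A 6-joint arm with a two-finger parallel gripper is mounted at the origin on a cart in front of the work surface, level with it; the furniture and walls round the work are solid. World frame = base frame: x ahead of the robot, y to its left, z up, the work surface at z = 0. Lengths are in m, angles in rad, forces in N, time in s.
With the tool pointing down it reaches from about 0.25 to 0.775 m from the base axis. Payload 4 kg.
Tool frame: the origin (TCP) lies between the finger pads; the fingertips stand 14 mm ahead of it and the grasp point (between the pads) lies 5 mm behind it; z points along the fingers, y is the line along which they close (so a half turn about z gives the same grasp; the last joint's range is limited). The gripper opens to 94 mm and grips with 3 to 60 N. Pads are 16 mm wide; open, the fingers measure 119 mm over their backs; the gripper's body (75 mm by 177 mm) begins 78 mm behind the grasp point.
Start: joints at [-1.406, 0.087, 1.371, -0, 1.684, -0.103], TCP at [0.146, -0.53, 0.22] pointing down, gripper open.
Joint ranges: [-3.1, 3.1], [-0.76, 2.03], [0.27, 2.55], [-1.08, 4.22], [0.17, 2.65], [-2.57, 2.57]. Speed limits (rad/s): [2.79, 2.79, 3.14, 3.14, 3.14, 3.14].

### API

Orientations are given as a unit quaternion [w, x, y, z].
In Python, from station import status, imaging, ticket gives the robot as it stands.
- The arm moves only by the shell command python3 -m pendant 'ROWS' [FORCE]. ROWS is JSON, a list of rows, each an object with "turn": the turn, a rotation vector about the tool's x, y, z in rad, a list of three; "translation": the shift along the tool's x, y, z in m, a list of three; "fingers": the closure, from 0 (fully open) to 1 (shut). A call has 1 to 20 rows; each row is the pose to reach, as a shift and turn from the pose commanded when the call began, along the tool's axes at that moment; what a row does not reach only later rows make up. A row lasts 1/8 s, in which the tool goes at most 62.5 mm and 10.7 degrees, less where a joint would pass 70% of its speed; a pose out of reach is approached as far as the arm can. A call with a gripper value outside its range is refused whole. The fingers move at their own pace and stop on an object; FORCE is the grip in N (left out, the last holds). Time passes only in rows, so rows that repeat a pose let the fingers close. It gives the time, the measured TCP pose, the force, the opening and the grip force at its end, in the units of the state.
- status.observe(): the state, without advancing time (a new reading comes with each control period).
- imaging.grab_frame(name): name is "scene" or "top" or "wrist"; returns a dict with "img" (420x560x3 uint8, red, green, blue), "mtx" (3x3 intrinsics, pixels), "pose" (4x4, takes a point from camera to world coordinates). Camera axes: x right, y down, z forward; pixel columns grow to the right and rows downward; lengths in m; the calibration is good to about 2 mm. A picture is of the moment at which its call begins. There is no depth.
- ticket.job_done(): hands the job in; it is judged then, once.
The state is a dict: "time": time; "joints": joint angles; "joint_vel": joint speeds; "effort": joint torques, N m; "ee_pos": TCP position; "tcp_rot": TCP orientation; "wrist_force": force on the tool from outside, world axes, zero at the start; "torque": the same for the moment, N m; "grip_width": finger opening in m; "finger_force": force on a finger pad.
Only numpy, scipy, OpenCV 4.12 (cv2) and the standard library are available. Lean on these libraries where they do the work, as an engineer would, in place of code of your own. Each camera call takes 0.05 s, during which the arm holds its last target. There are 200 camera calls.

## Working session

There is one attempt and no reset: what is moved stays moved. The work goes in short steps, Python scripts to look and compute and a shell command to move; the robot and the scene stay as the last step left them, time stands still between calls to the robot, and variables do not carry over. Pictures are saved under pics/ and viewed, at most 10 in all, crops included, and the job is handed in when it is done.

```bash
mkdir -p pics
cat > h.py <<'E'
import numpy as np, cv2, pickle
from station import status, imaging, ticket
def grab(n,save=None):
    f=imaging.grab_frame(n)
    if save: cv2.imwrite(f'pics/{save}.png',f['img'][:,:,::-1])
    return f
def ray(f,uv,z):
    K=np.array(f['mtx']);T=np.array(f['pose'])
    d=T[:3,:3]@np.linalg.inv(K)@np.array([uv[0],uv[1],1.]);o=T[:3,3]
    return o+d*(z-o[2])/d[2]
def proj(f,p):
    K=np.array(f['mtx']);T=np.array(f['pose'])
    c=K@(T[:3,:3].T@(np.array(p)-T[:3,3]));return c[:2]/c[2]
E
python3 - <<'E'
from h import *
for n in('top','scene'):
    f=grab(n,n+'0');pickle.dump(f,open(n+'0.pkl','wb'));print(n,np.round(f['pose'],3).tolist(),np.round(f['mtx'],1).tolist())
s=status.observe();print(s['ee_pos'],s['tcp_rot'],s['wrist_force'])
E
```

```text
top [[0.056, -0.911, 0.408, -0.204], [-0.998, -0.054, 0.016, -0.064], [0.007, -0.408, -0.913, 1.671], [0.0, 0.0, 0.0, 1.0]] [[516.7, 0.0, 283.8], [0.0, 516.7, 210.5], [0.0, 0.0, 1.0]]
scene [[0.894, -0.325, 0.31, 0.143], [-0.449, -0.662, 0.6, -0.732], [0.01, -0.676, -0.737, 0.953], [0.0, 0.0, 0.0, 1.0]] [[393.4, 0.0, 283.7], [0.0, 393.4, 209.5], [0.0, 0.0, 1.0]]
[ 0.14544418 -0.52995951  0.21842013] [-9.79571722e-04  9.91053577e-01  1.33461036e-01 -1.72640187e-05] [-0.11463277 -0.1611072  -0.37954015]
```

View pics/top0.png

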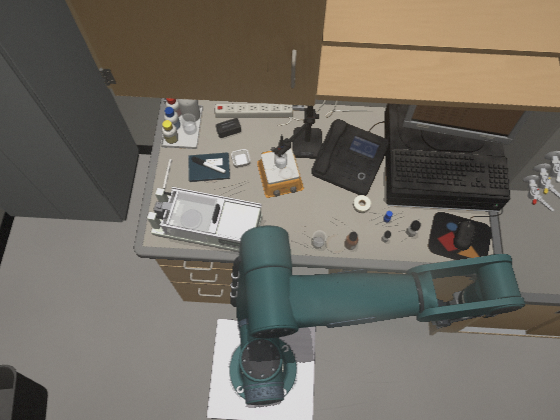

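View pics/scene0.png

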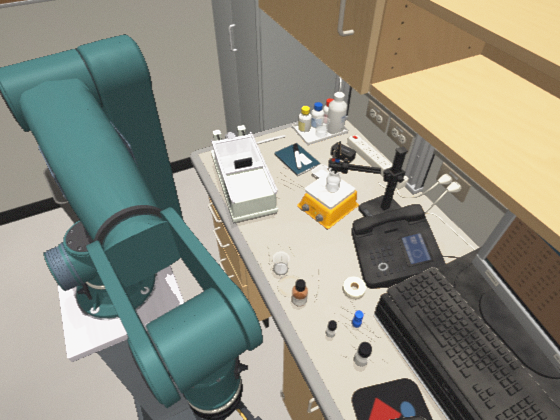

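The top view shows the balance at about (205,218), beaker (319,240), amber bottle (352,240), tape (362,204), blue vial (388,216), small vial (387,236) and a larger vial (414,228). The scene view agrees: small vial at (332,328), larger one at (364,352). Next I'll enlarge both.

Run:
```python
from h import *
a=cv2.imread('pics/top0.png');b=cv2.imread('pics/scene0.png')
A=cv2.resize(a[180:250,145:275],None,fx=6,fy=6,interpolation=cv2.INTER_CUBIC)   #780x420
B=cv2.resize(b[120:220,205:285],None,fx=6,fy=6,interpolation=cv2.INTER_CUBIC)   #480x600
C=cv2.resize(b[300:375,310:390],None,fx=4,fy=4,interpolation=cv2.INTER_CUBIC)   #320x300
D=cv2.resize(a[205:250,370:430],None,fx=5,fy=5,interpolation=cv2.INTER_CUBIC)   #300x225
cv2.imwrite('pics/A.png',A)
M=np.zeros((600,800,3),np.uint8);M[:600,:480]=B;M[:300,480:]=C;M[300:525,480:780]=D
cv2.imwrite('pics/M.png',M)
```

```text
(no output)
```

View pics/A.png

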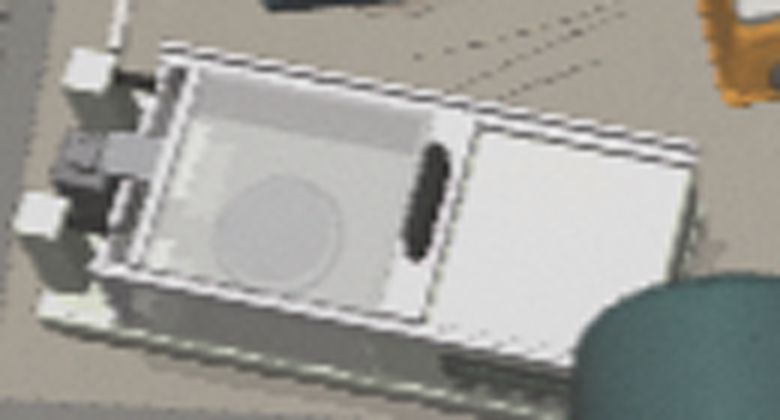

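View pics/M.png

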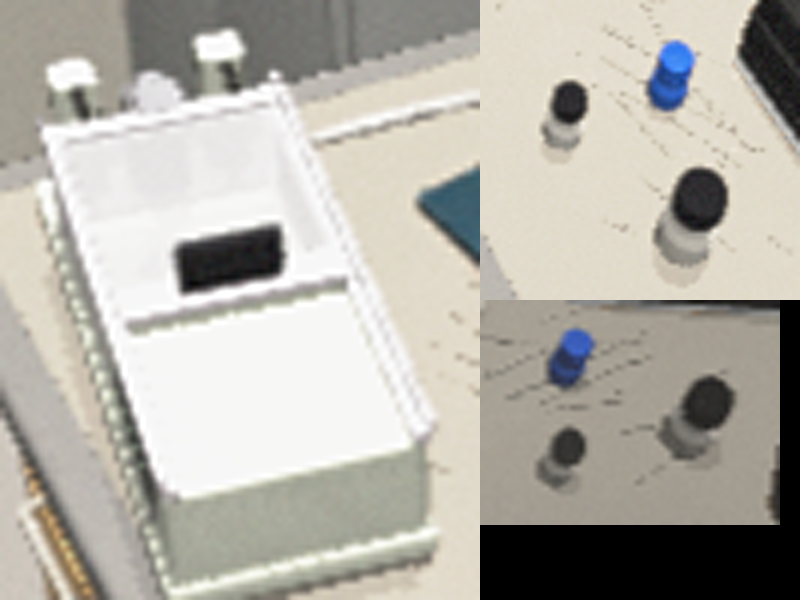

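The crops show the guard shut to near the front, with the black blade at crop A (428,200), i.e. top (216,213). The pan is at A (280,233), the posts are at the left (balance +y points to world +y), and the small black-cap vial stands to the left of the larger one. Now I'll turn these into positions.

Run:
```python
from h import *
T=pickle.load(open('top0.pkl','rb'));S=pickle.load(open('scene0.pkl','rb'))
def dark(f,x0,y0,x1,y1,th=75):
    g=f['img'][y0:y1,x0:x1].max(2)
    n,l,st,c=cv2.connectedComponentsWithStats((g<th).astype(np.uint8))
    i=1+np.argmax(st[1:,4]);ys,xs=np.where(l==i)
    return c[i]+[x0,y0],st[i],cv2.minAreaRect(np.float32(np.c_[xs+x0,ys+y0]))
def tri(u,v):
    A=[];b=[]
    for f,p in((T,u),(S,v)):
        P=np.array(f['pose']);d=P[:3,:3]@np.linalg.inv(f['mtx'])@[*p,1];d/=np.linalg.norm(d)
        M=np.eye(3)-np.outer(d,d);A.append(M);b.append(M@P[:3,3])
    return np.linalg.lstsq(np.vstack(A),np.hstack(b),rcond=None)[0]
for nm,bt,bs,z in(('small',(380,226,394,242),(325,317,340,333),.047),('big',(406,218,424,234),(355,340,375,360),.06),
   ('blade',(208,200,224,228),(232,155,255,172),.122)):
    a=dark(T,*bt);b=dark(S,*bs)
    print(nm,a[0].round(1),a[1],b[0].round(1),b[1],'tri',tri(a[0],b[0]).round(4),'T',ray(T,a[0],z).round(4),'S',ray(S,b[0],z).round(4))
A=lambda x,y:((x+.5)/6-.5+145,(y+.5)/6-.5+180)
B=lambda x,y:((x+.5)/6-.5+205,(y+.5)/6-.5+120)
for nm,p,z in(('pan',(279,234),.036),('post b',(92,70),.109),('post f',(42,213),.109),('lip bl',(163,45),.107),('lip br',(695,150),.107),('lip fl',(97,266),.107),('lip fr',(560,362),.107),
  ('blade e1',(437,150),.138),('blade e2',(414,250),.138),('edge f',(425,325),.107),('edge b',(480,128),.107)):
    print(nm,ray(T,A(*p),z).round(4))
for nm,p,z in(('S lip bl',(277,75),.107),('S lip br',(433,415),.107),('S lip fl',(45,130),.107),('S lip fr',(165,495),.107),('S blade t1',(178,243),.138),('S blade t2',(279,228),.138)):
    print(nm,ray(S,B(*p),z).round(4))
for nm,u,z in(('amber',(352,236),.085),('beaker',(319,238),.056),('tape',(362,204),.019)): print(nm,ray(T,u,z).round(3))
```

```text
small [387.4 234.1] [ 5  5  6  7 33] [331.9 325.5] [ 3  4  8 10 62] tri [ 0.4571 -0.3911  0.043 ] T [ 0.455  -0.3903  0.047 ] S [ 0.4562 -0.3925  0.047 ]
big [415.  225.3] [ 5  2  9 11 75] [364.4 349.7] [  3   2  13  16 155] tri [ 0.4882 -0.4822  0.0585] T [ 0.487  -0.4818  0.06  ] S [ 0.4882 -0.4825  0.06  ]
blade [215.8 213.1] [ 5  4  7 19 70] [243.  162.8] [  3   3  17  10 122] tri [0.4659 0.1844 0.1214] T [0.4656 0.1843 0.122 ] S [0.4657 0.1838 0.122 ]
pan [0.4772 0.2806 0.036 ]
post b [0.5399 0.3825 0.109 ]
post f [0.4516 0.3964 0.109 ]
lip bl [0.5588 0.3456 0.107 ]
lip br [0.5116 0.042  0.107 ]
lip fl [0.4229 0.3621 0.107 ]
lip fr [0.382  0.1052 0.107 ]
blade e1 [0.4891 0.1799 0.138 ]
blade e2 [0.4297 0.1858 0.138 ]
edge f [0.399 0.18  0.107]
edge b [0.518  0.1624 0.107 ]
S lip bl [0.5605 0.3419 0.107 ]
S lip br [0.5178 0.0435 0.107 ]
S lip fl [0.4195 0.352  0.107 ]
S lip fr [0.3744 0.051  0.107 ]
S blade t1 [0.4398 0.1905 0.138 ]
S blade t2 [0.4926 0.1785 0.138 ]
amber [ 0.426 -0.266  0.085]
beaker [ 0.424 -0.159  0.056]
tape [ 0.575 -0.309  0.019]
```

```bash
cat >> h.py <<'E'
from scipy.spatial.transform import Rotation as Ro
XB=np.array([.9888,-.1495,0]);YB=np.array([.1495,.9888,0])
def to(*tg):
    """targets (x,y,z,yaw of tool x or None): print shift/turn along present tool axes"""
    s=status.observe();q=np.array(s['tcp_rot']);R=Ro.from_quat(q[[1,2,3,0]])
    print('t',round(float(s['time']),2),'pos',np.round(s['ee_pos'],4),'w',round(float(s['grip_width']),4),'F',np.round(s['wrist_force'],1),'ff',np.round(s['finger_force'],1),'j',np.round(s['joints'],2))
    for x,y,z,yaw in tg:
        t=R.inv().apply(np.array([x,y,z])-s['ee_pos'])
        X=R.apply([1,0,0]);yw=np.arctan2(X[1],X[0]) if yaw is None else yaw
        D=Ro.from_matrix(np.c_[[np.cos(yw),np.sin(yw),0],[np.sin(yw),-np.cos(yw),0],[0,0,-1]])
        print('shift',t.round(4).tolist(),'turn',(R.inv()*D).as_rotvec().round(4).tolist())
E
python3 -c "
from h import *
to((.466,.184,.21,-.15),(.466,.184,.127,-.15))"
```

```text
t 0.1 pos [ 0.1454 -0.53    0.2184] w 0.0939 F [-0.1 -0.2 -0.4] ff 0.0 j [-1.41  0.09  1.37  0.    1.68 -0.1 ]
shift [0.498, -0.6037, 0.0097] turn [-0.002, 0.0002, 0.4177]
shift [0.498, -0.6035, 0.0927] turn [-0.002, 0.0002, 0.4177]
```

```bash
python3 -m pendant '[{"turn":[0,0,0.418],"translation":[0.498,-0.604,0],"fingers":0.3},{"turn":[0,0,0.418],"translation":[0.498,-0.604,0],"fingers":0.3},{"turn":[0,0,0.418],"translation":[0.498,-0.604,0],"fingers":0.3},{"turn":[0,0,0.418],"translation":[0.498,-0.604,0],"fingers":0.3},{"turn":[0,0,0.418],"translation":[0.498,-0.604,0],"fingers":0.3},{"turn":[0,0,0.418],"translation":[0.498,-0.604,0],"fingers":0.3},{"turn":[0,0,0.418],"translation":[0.498,-0.604,0],"fingers":0.3},{"turn":[0,0,0.418],"translation":[0.498,-0.604,0],"fingers":0.3},{"turn":[0,0,0.418],"translation":[0.498,-0.604,0],"fingers":0.3},{"turn":[0,0,0.418],"translation":[0.498,-0.604,0],"fingers":0.3},{"turn":[0,0,0.418],"translation":[0.498,-0.604,0],"fingers":0.3},{"turn":[0,0,0.418],"translation":[0.498,-0.604,0],"fingers":0.3},{"turn":[0,0,0.418],"translation":[0.498,-0.604,0],"fingers":0.3},{"turn":[0,0,0.418],"translation":[0.498,-0.604,0],"fingers":0.3},{"turn":[0,0,0.418],"translation":[0.498,-0.604,0],"fingers":0.3},{"turn":[0,0,0.418],"translation":[0.498,-0.604,0],"fingers":0.3}]'
python3 -c "
from h import *
grab('wrist','w1');to((.466,.184,.128,-.15))"
```

```text
time: 2.1
ee_pos: [0.4657, 0.1827, 0.2196]
tcp_rot: [0.0, 0.997, -0.076, 0.0]
wrist_force: [0.1, 0.5, -0.3]
grip_width: 0.0659
finger_force: 0.0
t 2.15 pos [0.4657 0.1827 0.2197] w 0.0658 F [-1.1 -0.2 -0.4] ff 0.0 j [ 0.26 -0.02  1.48 -0.    1.68  1.98]
shift [0.0, -0.0013, 0.0917] turn [0.0001, -0.0004, -0.002]
```

View pics/w1.png

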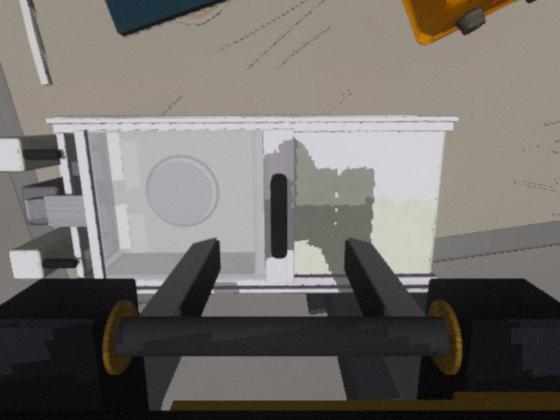

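The wrist view shows the rails level (so the yaw is right) and the blade at (279,216), centred between the fingers. The pan is at (182,190). I'll go down, pinch, and re-measure the pan from this view.

```bash
python3 - <<'E'
from h import *
f=grab('wrist')
p=ray(f,(182,190),.036);b=ray(f,(279,216),.137)
l=[ray(f,(50,121),.107),ray(f,(457,119),.107)]
e=l[0]-l[1]
for n,v in(('pan',p),('blade',b)): print(n,v.round(4),'xb',(v@XB).round(4),'yb',(v@YB).round(4))
print('yaw',np.arctan2(-e[0],e[1]))
E
python3 -m pendant '[{"turn":[0,0,0],"translation":[0,-0.001,0.05],"fingers":0.3},{"turn":[0,0,0],"translation":[0,-0.001,0.092],"fingers":0.3},{"turn":[0,0,0],"translation":[0,-0.001,0.092],"fingers":1},{"turn":[0,0,0],"translation":[0,-0.001,0.092],"fingers":1},{"turn":[0,0,0],"translation":[0,-0.001,0.092],"fingers":1},{"turn":[0,0,0],"translation":[0,-0.001,0.092],"fingers":1},{"turn":[0,0,0],"translation":[0,-0.001,0.092],"fingers":1},{"turn":[0,0,0],"translation":[0,-0.001,0.092],"fingers":1}]' 20
```

```text
pan [0.4833 0.28   0.036 ] xb 0.436 yb 0.3491
blade [0.469  0.1848 0.137 ] xb 0.4361 yb 0.2528
yaw -0.14728625113249402
time: 3.2
ee_pos: [0.4663, 0.1849, 0.1278]
tcp_rot: [-0.0, 0.997, -0.075, 0.0]
wrist_force: [0.4, 0.2, 2.0]
grip_width: 0.0116
finger_force: 20.0
```

```bash
python3 -m pendant '[{"turn":[0,0,0],"translation":[0,0.02,0],"fingers":1},{"turn":[0,0,0],"translation":[0,0.045,0],"fingers":1},{"turn":[0,0,0],"translation":[0,0.07,0],"fingers":1},{"turn":[0,0,0],"translation":[0,0.09,0],"fingers":1},{"turn":[0,0,0],"translation":[0,0.106,0],"fingers":1},{"turn":[0,0,0],"translation":[0,0.106,0],"fingers":1},{"turn":[0,0,0],"translation":[0,0.106,0],"fingers":1}]' 
python3 -c "
from h import *
to()"
```

```text
time: 4.08
ee_pos: [0.4507, 0.0793, 0.1278]
tcp_rot: [0.001, 0.997, -0.075, 0.001]
wrist_force: [2.3, -1.8, 2.2]
grip_width: 0.0118
finger_force: 20.0
t 4.08 pos [0.4507 0.0793 0.1278] w 0.0118 F [ 2.3 -1.8  2.2] ff 20.0 j [ 0.05 -0.08  1.73 -0.    1.5   1.77]
```

```bash
python3 -m pendant '[{"turn":[0,0,0],"translation":[0,0,0],"fingers":0.6},{"turn":[0,0,0],"translation":[0,0,0],"fingers":0.6},{"turn":[0,0,0],"translation":[0,0,0],"fingers":0.6},{"turn":[0,0,0],"translation":[0,0,-0.06],"fingers":0.45},{"turn":[0,0,0],"translation":[0,0,-0.09],"fingers":0.45},{"turn":[0,0,0],"translation":[0,0,-0.09],"fingers":0.45}]' 
python3 -c "
from h import *
to((.456,-.3915,.17,-.15))"
```

```text
time: 4.82
ee_pos: [0.4517, 0.0803, 0.2203]
tcp_rot: [-0.0, 0.997, -0.075, 0.003]
wrist_force: [0.3, 0.2, -0.5]
grip_width: 0.0515
finger_force: 0.0
t 4.83 pos [0.4517 0.0803 0.2203] w 0.0515 F [ 0.3  0.2 -0.5] ff 0.0 j [ 0.05 -0.12  1.58  0.    1.68  1.77]
shift [0.0744, 0.4659, 0.0502] turn [-0.0012, -0.0058, 0.0001]
```

```bash
python3 -m pendant '[{"turn":[0,0,0],"translation":[0.074,0.466,0],"fingers":0.45},{"turn":[0,0,0],"translation":[0.074,0.466,0],"fingers":0.45},{"turn":[0,0,0],"translation":[0.074,0.466,0],"fingers":0.45},{"turn":[0,0,0],"translation":[0.074,0.466,0],"fingers":0.45},{"turn":[0,0,0],"translation":[0.074,0.466,0],"fingers":0.45},{"turn":[0,0,0],"translation":[0.074,0.466,0],"fingers":0.45},{"turn":[0,0,0],"translation":[0.074,0.466,0],"fingers":0.45},{"turn":[0,0,0],"translation":[0.074,0.466,0],"fingers":0.45},{"turn":[0,0,0],"translation":[0.074,0.466,0],"fingers":0.45},{"turn":[0,0,0],"translation":[0.074,0.466,0],"fingers":0.45},{"turn":[0,0,0],"translation":[0.074,0.466,0.05],"fingers":0.45},{"turn":[0,0,0],"translation":[0.074,0.466,0.05],"fingers":0.45},{"turn":[0,0,0],"translation":[0.074,0.466,0.05],"fingers":0.45}]' 
python3 -c "
from h import *
f=grab('wrist','w2');pickle.dump(f,open('w2.pkl','wb'))
print(proj(f,(.456,-.3915,.052)),proj(f,(.456,-.3915,0)))
to((.456,-.3915,.023,-.15))"
```

```text
time: 6.45
ee_pos: [0.4543, -0.3911, 0.1689]
tcp_rot: [0.0, 0.997, -0.074, 0.001]
wrist_force: [0.8, -0.4, 0.9]
grip_width: 0.0518
finger_force: 0.0
[282.64647403 206.6375753 ] [282.55659012 193.96348104]
t 6.5 pos [ 0.4547 -0.3918  0.1699] w 0.0514 F [-0.3  0.4  0.8] ff 0.0 j [-0.81  0.21  1.33  0.    1.6   0.91]
shift [0.0008, -0.0008, 0.1469] turn [0.0022, -0.0029, 0.0009]
```

View pics/w2.png

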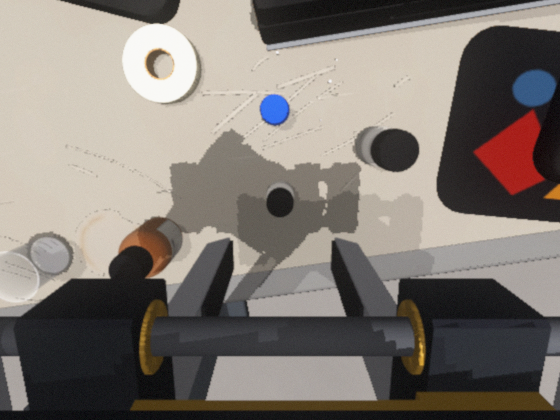

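The vial's cap is at (280,202), between the fingers and about 4 px further than expected. The neighbours are clear of the fingers. I'll descend and grip.

```bash
python3 -m pendant '[{"turn":[0,0,0],"translation":[0.003,-0.002,0.05],"fingers":0.45},{"turn":[0,0,0],"translation":[0.003,-0.002,0.1],"fingers":0.45},{"turn":[0,0,0],"translation":[0.003,-0.002,0.13],"fingers":0.45},{"turn":[0,0,0],"translation":[0.003,-0.002,0.147],"fingers":0.45},{"turn":[0,0,0],"translation":[0.003,-0.002,0.147],"fingers":0.45},{"turn":[0,0,0],"translation":[0.003,-0.002,0.147],"fingers":1},{"turn":[0,0,0],"translation":[0.003,-0.002,0.147],"fingers":1},{"turn":[0,0,0],"translation":[0.003,-0.002,0.147],"fingers":1},{"turn":[0,0,0],"translation":[0.003,-0.002,0.147],"fingers":1},{"turn":[0,0,0],"translation":[0.003,-0.002,0.147],"fingers":1}]' 10
python3 -c "
from h import *
to((.458,-.3905,.25,-.15))"
```

```text
time: 7.75
ee_pos: [0.4575, -0.3907, 0.0216]
tcp_rot: [0.001, 0.997, -0.075, 0.001]
wrist_force: [-0.7, 0.9, 5.5]
grip_width: 0.024
finger_force: 10.0
t 7.75 pos [ 0.4575 -0.3907  0.0216] w 0.024 F [-0.7  0.9  5.5] ff 10.0 j [-0.8   0.31  1.51  0.    1.32  0.92]
shift [0.0008, -0.0001, -0.2284] turn [0.001, -0.0015, -0.0002]
```

```bash
python3 -m pendant '[{"turn":[0,0,0],"translation":[0,0,-0.03],"fingers":1},{"turn":[0,0,0],"translation":[0,0,-0.08],"fingers":1},{"turn":[0,0,0],"translation":[0,0,-0.14],"fingers":1},{"turn":[0,0,0],"translation":[0,0,-0.2],"fingers":1},{"turn":[0,0,0],"translation":[0,0,-0.2],"fingers":1}]' 
python3 -c "
from h import *
to((.4813,.2803,.22,-.15))"
```

```text
time: 8.38
ee_pos: [0.4589, -0.3923, 0.2276]
tcp_rot: [0.004, 0.997, -0.075, 0.005]
wrist_force: [-0.1, -0.4, 0.2]
grip_width: 0.0241
finger_force: 10.0
t 8.38 pos [ 0.4589 -0.3923  0.2276] w 0.0241 F [-0.1 -0.4  0.2] ff 10.0 j [-0.8   0.2   1.23 -0.    1.7   0.92]
shift [-0.0785, -0.6684, 0.0015] turn [0.0079, -0.0102, -0.0002]
```

```bash
python3 -m pendant '[{"turn":[0,0,0],"translation":[-0.003,-0.025,0],"fingers":1},{"turn":[0,0,0],"translation":[-0.008,-0.07,0],"fingers":1},{"turn":[0,0,0],"translation":[-0.014,-0.12,0],"fingers":1},{"turn":[0,0,0],"translation":[-0.02,-0.17,0],"fingers":1},{"turn":[0,0,0],"translation":[-0.026,-0.22,0],"fingers":1},{"turn":[0,0,0],"translation":[-0.031,-0.27,0],"fingers":1},{"turn":[0,0,0],"translation":[-0.037,-0.32,0],"fingers":1},{"turn":[0,0,0],"translation":[-0.043,-0.37,0],"fingers":1},{"turn":[0,0,0],"translation":[-0.048,-0.42,0],"fingers":1},{"turn":[0,0,0],"translation":[-0.054,-0.47,0],"fingers":1},{"turn":[0,0,0],"translation":[-0.06,-0.52,0],"fingers":1},{"turn":[0,0,0],"translation":[-0.066,-0.57,0],"fingers":1},{"turn":[0,0,0],"translation":[-0.071,-0.62,0],"fingers":1},{"turn":[0,0,0],"translation":[-0.075,-0.65,0],"fingers":1},{"turn":[0,0,0],"translation":[-0.077,-0.667,0],"fingers":1},{"turn":[0,0,0],"translation":[-0.077,-0.667,0],"fingers":1},{"turn":[0,0,0],"translation":[-0.077,-0.667,0],"fingers":1}]' 
python3 -c "
from h import *
f=grab('wrist','w3');pickle.dump(f,open('w3.pkl','wb'))
print(proj(f,(.4813,.2803,.036)))
to((.4813,.2803,.0585,-.15))"
```

```text
time: 10.5
ee_pos: [0.4807, 0.2796, 0.22]
tcp_rot: [0.001, 0.997, -0.076, -0.0]
wrist_force: [-0.5, 0.9, -0.5]
grip_width: 0.0241
finger_force: 10.0
[281.52982968 191.89608942]
t 10.55 pos [0.4808 0.2795 0.2203] w 0.0239 F [ 0.2 -0.6 -0.7] ff 10.0 j [ 0.43  0.1   1.35 -0.    1.69  2.15]
shift [0.0004, -0.001, 0.1618] turn [0.0007, -0.0, -0.0018]
```

View pics/w3.png

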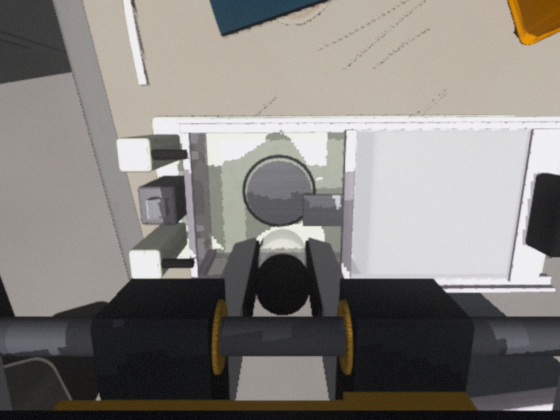

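The vial is upright in the fingers. The pan is centred at (279,190), straight ahead of the fingers as predicted, and the guard edge at column 350 is clear. Lowering it now.

```bash
python3 -m pendant '[{"turn":[0,0,0],"translation":[0,-0.002,0.03],"fingers":1},{"turn":[0,0,0],"translation":[0,-0.002,0.065],"fingers":1},{"turn":[0,0,0],"translation":[0,-0.002,0.1],"fingers":1},{"turn":[0,0,0],"translation":[0,-0.002,0.13],"fingers":1},{"turn":[0,0,0],"translation":[0,-0.002,0.15],"fingers":1},{"turn":[0,0,0],"translation":[0,-0.002,0.158],"fingers":1},{"turn":[0,0,0],"translation":[0,-0.002,0.158],"fingers":1},{"turn":[0,0,0],"translation":[0,-0.002,0.158],"fingers":1}]'
python3 -c "
from h import *
to((.4813,.2803,.0576,-.15))"
```

```text
time: 11.55
ee_pos: [0.4835, 0.2859, 0.0649]
tcp_rot: [-0.005, 0.997, -0.075, 0.003]
wrist_force: [3.3, 10.5, 1.1]
grip_width: 0.0238
finger_force: 20.5
t 11.55 pos [0.4835 0.2859 0.0649] w 0.0238 F [ 3.3 10.5  1.1] ff 20.5 j [0.43 0.19 1.57 0.01 1.37 2.15]
shift [-0.0014, 0.006, 0.0072] turn [-0.0103, -0.0055, -0.001]
```

A finger met the guard's striker tab, which sticks out ahead of the edge at (325,208) in the last picture. I'll lift, turn the gripper 90° so that it closes across the slide, and lower again.

```bash
python3 -m pendant '[{"turn":[0,0,0],"translation":[0,-0.005,-0.03],"fingers":1},{"turn":[0,0,0],"translation":[0,-0.005,-0.08],"fingers":1},{"turn":[0,0,0],"translation":[0,-0.002,-0.13],"fingers":1},{"turn":[0,0,-0.18],"translation":[0,0,-0.158],"fingers":1},{"turn":[0,0,-0.36],"translation":[0,0,-0.158],"fingers":1},{"turn":[0,0,-0.54],"translation":[0,0,-0.158],"fingers":1},{"turn":[0,0,-0.72],"translation":[0,0,-0.158],"fingers":1},{"turn":[0,0,-0.9],"translation":[0,0,-0.158],"fingers":1},{"turn":[0,0,-1.08],"translation":[0,0,-0.158],"fingers":1},{"turn":[0,0,-1.26],"translation":[0,0,-0.158],"fingers":1},{"turn":[0,0,-1.44],"translation":[0,0,-0.158],"fingers":1},{"turn":[0,0,-1.571],"translation":[0,0,-0.158],"fingers":1},{"turn":[0,0,-1.571],"translation":[0,0,-0.158],"fingers":1},{"turn":[0,0,-1.571],"translation":[0,0,-0.158],"fingers":1}]'
python3 -c "
from h import *
f=grab('wrist','w4');pickle.dump(f,open('w4.pkl','wb'))
print(proj(f,(.4813,.2803,.036)))
to((.4813,.2803,.0585,-.15+np.pi/2))"
```

```text
time: 13.3
ee_pos: [0.4811, 0.282, 0.2206]
tcp_rot: [0.0, 0.759, 0.651, 0.0]
wrist_force: [1.1, 0.3, -0.1]
grip_width: 0.0242
finger_force: 9.9
[282.37020392 194.70279082]
t 13.35 pos [0.4811 0.2822 0.2206] w 0.0243 F [ 0.1 -0.4  0.4] ff 9.9 j [ 0.43  0.1   1.35 -0.    1.69  0.58]
shift [-0.0018, 0.0005, 0.1621] turn [0.0003, 0.0001, -0.0022]
```

View pics/w4.png

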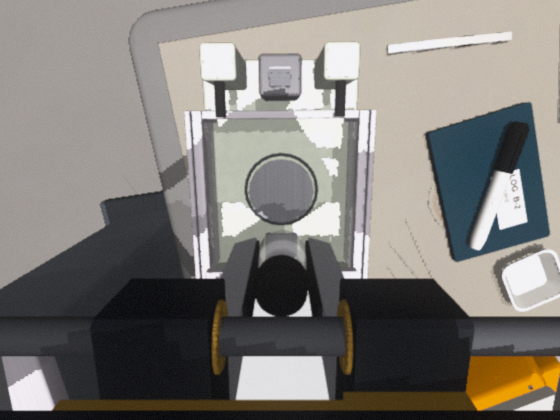

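The pan is centred at (281,189) ahead of the fingers, the vial is still upright and nothing is in the fingers' way. Lowering again.

```bash
python3 -m pendant '[{"turn":[0,0,0],"translation":[0,-0.001,0.03],"fingers":1},{"turn":[0,0,0],"translation":[0,-0.001,0.065],"fingers":1},{"turn":[0,0,0],"translation":[0,-0.001,0.1],"fingers":1},{"turn":[0,0,0],"translation":[0,-0.001,0.13],"fingers":1},{"turn":[0,0,0],"translation":[0,-0.001,0.15],"fingers":1},{"turn":[0,0,0],"translation":[0,-0.001,0.158],"fingers":1},{"turn":[0,0,0],"translation":[0,-0.001,0.158],"fingers":1},{"turn":[0,0,0],"translation":[0,-0.001,0.158],"fingers":1}]'
python3 -c "
from h import *
to((.4803,.282,.0576,-.15+np.pi/2))"
```

```text
time: 14.35
ee_pos: [0.4808, 0.2832, 0.0638]
tcp_rot: [0.0, 0.758, 0.652, 0.001]
wrist_force: [1.0, -0.3, -0.9]
grip_width: 0.0243
finger_force: 9.9
t 14.35 pos [0.4808 0.2832 0.0638] w 0.0243 F [ 1.  -0.3 -0.9] ff 9.9 j [ 0.43  0.19  1.58 -0.    1.38  0.58]
shift [-0.0013, -0.0003, 0.0062] turn [0.002, -0.0012, -0.0003]
```

```bash
python3 -m pendant '[{"turn":[0,0,0],"translation":[-0.001,0,0.002],"fingers":1},{"turn":[0,0,0],"translation":[-0.001,0,0.003],"fingers":1},{"turn":[0,0,0],"translation":[-0.001,0,0.003],"fingers":1}]'; python3 -m pendant '[{"turn":[0,0,0],"translation":[0,0,0.001],"fingers":1},{"turn":[0,0,0],"translation":[0,0,0.0015],"fingers":1},{"turn":[0,0,0],"translation":[0,0,0.0015],"fingers":1}]'
```

```text
time: 14.72
ee_pos: [0.4798, 0.2818, 0.0595]
tcp_rot: [0.0, 0.758, 0.652, 0.0]
wrist_force: [0.8, -0.3, 0.3]
grip_width: 0.0237
finger_force: 9.9
time: 15.1
ee_pos: [0.4797, 0.2818, 0.0578]
tcp_rot: [0.0, 0.758, 0.652, -0.0]
wrist_force: [0.1, -0.6, 0.1]
grip_width: 0.024
finger_force: 9.9
```

```bash
python3 -m pendant '[{"turn":[0,0,0],"translation":[0,0,0.001],"fingers":1},{"turn":[0,0,0],"translation":[0,0,0.001],"fingers":1}]'; python3 -m pendant '[{"turn":[0,0,0],"translation":[0,0,0.001],"fingers":1},{"turn":[0,0,0],"translation":[0,0,0.001],"fingers":1}]'
```

```text
time: 15.35
ee_pos: [0.4799, 0.2819, 0.0574]
tcp_rot: [0.0, 0.758, 0.652, 0.0]
wrist_force: [-1.3, -0.3, 2.2]
grip_width: 0.0242
finger_force: 10.0
time: 15.6
ee_pos: [0.48, 0.2819, 0.0573]
tcp_rot: [0.0, 0.758, 0.652, 0.0]
wrist_force: [-2.3, -2.4, 7.0]
grip_width: 0.0239
finger_force: 10.0
```

Contact with the pan is confirmed. I'll ease off 1 mm, release and lift.

```bash
python3 -m pendant '[{"turn":[0,0,0],"translation":[0,0,-0.001],"fingers":1},{"turn":[0,0,0],"translation":[0,0,-0.001],"fingers":0.65},{"turn":[0,0,0],"translation":[0,0,-0.001],"fingers":0.55},{"turn":[0,0,0],"translation":[0,0,-0.001],"fingers":0.55},{"turn":[0,0,0],"translation":[0,0,-0.001],"fingers":0.55},{"turn":[0,0,0],"translation":[0,0,-0.03],"fingers":0.55},{"turn":[0,0,0],"translation":[0,0,-0.08],"fingers":0.55},{"turn":[0,0,0],"translation":[0,0,-0.13],"fingers":0.55},{"turn":[0,0,0],"translation":[0,0,-0.163],"fingers":0.55},{"turn":[0,0,0],"translation":[0,0,-0.163],"fingers":0.55},{"turn":[0,0,0],"translation":[0,0,-0.163],"fingers":0.55}]'
python3 -c "
from h import *
f=grab('wrist','w5');pickle.dump(f,open('w5.pkl','wb'))
to((.4507-.006,.0793-.03,.22,-.15))"
```

```text
time: 16.98
ee_pos: [0.4792, 0.2816, 0.2173]
tcp_rot: [-0.0, 0.758, 0.652, -0.001]
wrist_force: [-0.5, -0.1, -0.1]
grip_width: 0.0423
finger_force: 0.0
t 17.02 pos [0.4789 0.2814 0.2166] w 0.0423 F [ 0.3 -0.2 -0.4] ff 0.0 j [ 0.43  0.1   1.36 -0.    1.68  0.58]
shift [-0.2347, 0.0008, -0.0029] turn [-0.0007, 0.0042, 1.5708]
```

View pics/w5.png

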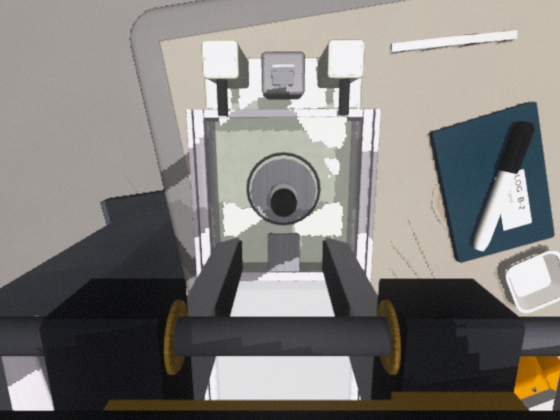

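The vial stands upright on the pan: cap at (284,202), pan at (284,189), and the offset matches the perspective of a centred vial. Next I'll go behind the blade with closed fingers to push the guard shut.

```bash
python3 -m pendant '[{"turn":[0,0,0],"translation":[-0.05,0.0015,0],"fingers":1},{"turn":[0,0,0],"translation":[-0.1,0.0015,0],"fingers":1},{"turn":[0,0,0],"translation":[-0.15,0.0015,0],"fingers":1},{"turn":[0,0,0],"translation":[-0.2,0.0015,0],"fingers":1},{"turn":[0,0,0],"translation":[-0.24,0.0015,0],"fingers":1},{"turn":[0,0,0],"translation":[-0.243,0.0015,0],"fingers":1},{"turn":[0,0,0],"translation":[-0.243,0.0015,0.04],"fingers":1},{"turn":[0,0,0],"translation":[-0.243,0.0015,0.08],"fingers":1},{"turn":[0,0,0],"translation":[-0.243,0.0015,0.09],"fingers":1},{"turn":[0,0,0],"translation":[-0.243,0.0015,0.09],"fingers":1},{"turn":[0,0,0],"translation":[-0.243,0.0015,0.09],"fingers":1}]' 20
python3 -c "
from h import *
s=status.observe();p=np.array(s['ee_pos']);print('yb',p@YB,'xb',p@XB)"
```

```text
time: 18.4
ee_pos: [0.4461, 0.0417, 0.1306]
tcp_rot: [0.001, 0.758, 0.652, 0.001]
wrist_force: [0.1, -0.6, 1.3]
grip_width: 0.0005
finger_force: 0.0
yb 0.10791746550067627 xb 0.4348960574362622
```

```bash
python3 -m pendant '[{"turn":[0,0,0],"translation":[0.01,-0.002,0.002],"fingers":1},{"turn":[0,0,0],"translation":[0.02,-0.002,0.002],"fingers":1},{"turn":[0,0,0],"translation":[0.035,-0.002,0.002],"fingers":1},{"turn":[0,0,0],"translation":[0.05,-0.002,0.002],"fingers":1},{"turn":[0,0,0],"translation":[0.065,-0.002,0.002],"fingers":1},{"turn":[0,0,0],"translation":[0.08,-0.002,0.002],"fingers":1},{"turn":[0,0,0],"translation":[0.095,-0.002,0.002],"fingers":1},{"turn":[0,0,0],"translation":[0.11,-0.002,0.002],"fingers":1},{"turn":[0,0,0],"translation":[0.122,-0.002,0.002],"fingers":1},{"turn":[0,0,0],"translation":[0.132,-0.002,0.002],"fingers":1},{"turn":[0,0,0],"translation":[0.135,-0.002,0.002],"fingers":1},{"turn":[0,0,0],"translation":[0.135,-0.002,0.002],"fingers":1}]'
python3 -c "
from h import *
s=status.observe();p=np.array(s['ee_pos']);print('yb',p@YB,'xb',p@XB)"
```

```text
time: 19.9
ee_pos: [0.4629, 0.1756, 0.1266]
tcp_rot: [-0.0, 0.758, 0.652, 0.0]
wrist_force: [0.5, -1.0, 0.5]
grip_width: 0.0002
finger_force: 0.0
yb 0.2428916258364719 xb 0.4314930867543577
```

Force is about 1 N, the sliding friction. Now the final push in stages.

```bash
python3 -m pendant '[{"turn":[0,0,0],"translation":[0.005,0.001,0],"fingers":1},{"turn":[0,0,0],"translation":[0.01,0.001,0],"fingers":1},{"turn":[0,0,0],"translation":[0.015,0.001,0],"fingers":1},{"turn":[0,0,0],"translation":[0.015,0.001,0],"fingers":1}]'
python3 -m pendant '[{"turn":[0,0,0],"translation":[0.002,0,0],"fingers":1},{"turn":[0,0,0],"translation":[0.004,0,0],"fingers":1},{"turn":[0,0,0],"translation":[0.004,0,0],"fingers":1}]'
python3 -m pendant '[{"turn":[0,0,0],"translation":[0.002,0,0],"fingers":1},{"turn":[0,0,0],"translation":[0.003,0,0],"fingers":1},{"turn":[0,0,0],"translation":[0.003,0,0],"fingers":1}]'
```

```text
time: 20.4
ee_pos: [0.4656, 0.1879, 0.1265]
tcp_rot: [0.001, 0.758, 0.652, -0.003]
wrist_force: [-3.4, -7.1, 1.4]
grip_width: 0.0005
finger_force: 3.5
time: 20.78
ee_pos: [0.4659, 0.1904, 0.1265]
tcp_rot: [0.002, 0.758, 0.652, -0.004]
wrist_force: [-4.4, -10.0, 1.9]
grip_width: 0.0001
finger_force: 5.3
time: 21.15
ee_pos: [0.4666, 0.1949, 0.1265]
tcp_rot: [0.001, 0.758, 0.652, -0.002]
wrist_force: [-2.9, -5.3, 1.0]
grip_width: 0.0004
finger_force: 3.1
```

```bash
python3 -m pendant '[{"turn":[0,0,0],"translation":[0.002,0,0],"fingers":1},{"turn":[0,0,0],"translation":[0.003,0,0],"fingers":1},{"turn":[0,0,0],"translation":[0.003,0,0],"fingers":1}]'
python3 -m pendant '[{"turn":[0,0,0],"translation":[0.002,0,0],"fingers":1},{"turn":[0,0,0],"translation":[0.003,0,0],"fingers":1},{"turn":[0,0,0],"translation":[0.003,0,0],"fingers":1}]'
```

```text
time: 21.52
ee_pos: [0.467, 0.1982, 0.1265]
tcp_rot: [0.001, 0.758, 0.652, -0.002]
wrist_force: [-3.1, -4.8, 2.9]
grip_width: 0.0003
finger_force: 3.0
time: 21.9
ee_pos: [0.4675, 0.2008, 0.1265]
tcp_rot: [0.001, 0.758, 0.652, -0.002]
wrist_force: [-2.8, -5.9, 2.2]
grip_width: 0.0005
finger_force: 3.4
```

```bash
python3 -m pendant '[{"turn":[0,0,0],"translation":[0.002,0,0],"fingers":1},{"turn":[0,0,0],"translation":[0.003,0,0],"fingers":1},{"turn":[0,0,0],"translation":[0.003,0,0],"fingers":1}]'
python3 -m pendant '[{"turn":[0,0,0],"translation":[0.002,0,0],"fingers":1},{"turn":[0,0,0],"translation":[0.003,0,0],"fingers":1},{"turn":[0,0,0],"translation":[0.003,0,0],"fingers":1}]'
```

```text
time: 22.28
ee_pos: [0.4676, 0.2014, 0.1266]
tcp_rot: [0.002, 0.759, 0.652, -0.005]
wrist_force: [-4.8, -12.1, 3.4]
grip_width: 0.0008
finger_force: 6.4
time: 22.65
ee_pos: [0.4676, 0.2015, 0.1266]
tcp_rot: [0.004, 0.759, 0.651, -0.007]
wrist_force: [-6.2, -19.0, 5.7]
grip_width: 0.0006
finger_force: 10.0
```

It's hard against the end stop at 20 N with no more travel. I'll back off, lift and look.

```bash
python3 -m pendant '[{"turn":[0,0,0],"translation":[-0.006,0,0],"fingers":1},{"turn":[0,0,0],"translation":[-0.015,0,0],"fingers":1},{"turn":[0,0,0],"translation":[-0.04,0,0],"fingers":1},{"turn":[0,0,0],"translation":[-0.05,0,-0.05],"fingers":1},{"turn":[0,0,0],"translation":[-0.1,0,-0.1],"fingers":1},{"turn":[0,0,0],"translation":[-0.1,0,-0.1],"fingers":1},{"turn":[0,0,0],"translation":[-0.1,0,-0.1],"fingers":1}]'
python3 - <<'E'
from h import *
f=grab('wrist','w6');t=grab('top','t6')
a=f['img'][:,:,::-1][:300];b=cv2.resize(t['img'][180:250,145:275,::-1],(557,300),interpolation=cv2.INTER_CUBIC)
M=np.zeros((600,560,3),np.uint8);M[:300]=a;M[300:,:557]=b;cv2.imwrite('pics/M6.png',M)
g=t['img'][180:232,195:240].max(2)
n,l,st,c=cv2.connectedComponentsWithStats((t['img'][195:235,195:240].max(2)<75).astype(np.uint8))
for i in range(1,n):
    if st[i,4]>20: v=ray(t,c[i]+[195,195],.122);print(st[i],c[i]+[195,195],v.round(4),'yb',v@YB)
E
```

```text
time: 23.52
ee_pos: [0.4547, 0.11, 0.227]
tcp_rot: [0.0, 0.758, 0.652, 0.001]
wrist_force: [0.1, 0.3, 0.5]
grip_width: 0.0007
finger_force: 0.0
[  9   9  36  20 174] [219.13218391 213.77586207] [0.4637 0.1732 0.122 ] yb 0.24063323321060298
```

View pics/M6.png

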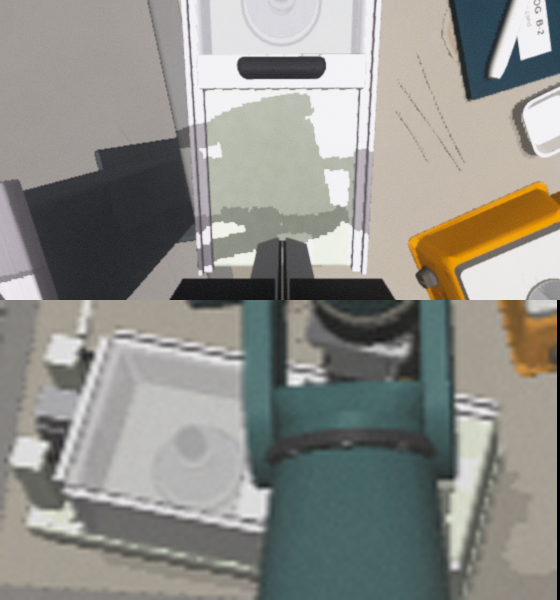

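The blade is at wrist (281,68), right at the front of its travel, and the vial shows standing on the pan through the guard (top crop (195,440)). I'll put a number on the opening.

Run:
```python
from h import *
f=grab('wrist');g=f['img'];m=(g[50:85,225:340].max(2)<75).astype(np.uint8)
n,l,st,c=cv2.connectedComponentsWithStats(m);i=1+np.argmax(st[1:,4]);u=c[i]+[225,50]
v=ray(f,u,.135);p=ray(f,(281,5),.036);print(u,v@YB,st[i], 'TCP-contact blade centre yb at stop',.4676*.1495+.2015*.9888+.014)
```

```text
[283.09287383  66.86974299] 0.28099021122261836 [  15    7   88   21 1712] TCP-contact blade centre yb at stop 0.2831494
```

Vision suggests the guard is latched (it would sit about 13 mm further back if it had sprung open). A light touch probe will confirm it: at TCP y_b 0.260, force should appear only if it isn't latched.

```bash
python3 -m pendant '[{"turn":[0,0,0],"translation":[0.03,0,0.05],"fingers":1},{"turn":[0,0,0],"translation":[0.05,0,0.1],"fingers":1},{"turn":[0,0,0],"translation":[0.065,0,0.1],"fingers":1},{"turn":[0,0,0],"translation":[0.075,0,0.1],"fingers":1},{"turn":[0,0,0],"translation":[0.083,0,0.1],"fingers":1},{"turn":[0,0,0],"translation":[0.083,0,0.1],"fingers":1},{"turn":[0,0,0],"translation":[0.083,0,0.1],"fingers":1}]'
python3 -c "
from h import *
s=status.observe();p=np.array(s['ee_pos']);print('yb',p@YB)"
python3 -m pendant '[{"turn":[0,0,0],"translation":[-0.02,0,0],"fingers":1},{"turn":[0,0,0],"translation":[-0.05,0,-0.05],"fingers":1},{"turn":[0,0,0],"translation":[-0.08,0,-0.1],"fingers":1},{"turn":[0,0,0],"translation":[-0.08,0,-0.1],"fingers":1},{"turn":[0,0,0],"translation":[-0.08,0,-0.1],"fingers":1}]'
```

```text
time: 24.55
ee_pos: [0.4673, 0.1916, 0.128]
tcp_rot: [0.001, 0.758, 0.652, 0.001]
wrist_force: [-0.6, 0.4, -0.3]
grip_width: 0.0008
finger_force: 0.0
yb 0.2593290416016857
time: 25.18
ee_pos: [0.4543, 0.1117, 0.2265]
tcp_rot: [-0.0, 0.759, 0.652, -0.0]
wrist_force: [-0.5, -0.6, -0.4]
grip_width: 0.0005
finger_force: 0.0
```

No contact, so the guard is latched. Handing in.

```bash
python3 -c "
from station import ticket
print(ticket.job_done())"
```

```text
the job is handed in; nothing more can be done
None
```

I handed the job in at about 25 s: the vial stands upright and released near the middle of the pan, and the guard is shut on its catch (a touch probe found no spring-back). The amber bottle, beaker and tape roll were not touched, and the hand-in returned no verdict.

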